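Present a tube to the inspection camera

ROBOT

A 7-joint arm with a two-finger parallel gripper is mounted at the origin on a cart in front of the work surface, level with it; the furniture and walls round the work are solid. World frame = base frame: x ahead of the robot, y to its left, z up, the work surface at z = 0. Lengths are in m, angles in rad, forces in N, time in s.
With the tool pointing down it reaches from about 0.4 to 0.85 m from the base axis. Payload 10.4 kg.
Tool frame: the origin (TCP) lies midway between the tips of the shut fingers; the grasp point (between the pads) lies 19 mm behind it; z points along the fingers, y is the line along which they close (so a half turn about z gives the same grasp; the last joint's range is limited). The gripper opens to 87 mm and grips with 3 to 60 N. Pads are 19 mm wide; open, the fingers measure 117 mm over their backs; the gripper's body (75 mm by 190 mm) begins 51 mm behind the grasp point.
Start: joints at [1.274, 0.332, -0.065, 1.46, 0.022, 1.35, -0.088], TCP at [0.169, -0.602, 0.223] pointing down, gripper open.
Joint ranges: [-2.6, 2.6], [-0.5, 2.12], [-1.47, 1.34], [0.16, 2.42], [-1.27, 4.41], [0.06, 2.06], [-2.6, 2.6]. Speed limits (rad/s): [2.22, 2.22, 2.79, 2.79, 3.14, 3.14, 3.14].

INTERFACE

Orientations are given as a unit quaternion [x, y, z, w].
In Python, from bench import r gives the robot as it stands.
- The arm moves only by the tool arm_command, never from a script. Its argument "moves" is one flat list of numbers, 4 for each row, row after row: the shift along the tool's x, y, z in cm, then the turn about the tool's z in degrees. A call has 1 to 12 rows; each row shifts and turns the commanded pose from where the row before left it, along the tool's axes as they then stand; what a row does not reach is not made up. A row lasts 1/12 s, in which the tool goes at most 41.7 mm and 7.16 degrees, less where a joint would pass 70% of its speed; a pose out of reach is approached as far as the arm can. A call with a gripper value outside its range is refused whole. "fingers" is the opening in per cent of the stroke, from 0 (shut) to 100 (fully open), set as the call begins (left out, the last holds). The fingers move at their own pace and stop on an object; "squeeze" is the grip in N (left out, the last holds). Time passes only in rows, so rows that do not move let the fingers close. It gives the time, the measured TCP pose, the force, the opening and the grip force at its end, in the units of the state.
- r.read_state(): the state, without advancing time (a new reading comes with each control period).
- r.camera(name): name is "scene" or "top" or "wrist"; returns the picture (480x640x3 uint8, red, green, blue); there is no depth.
- r.camera_info(name): a dict with "fx", "fy", "cx", "cy" (pixels), "origin" and "attitude" of the camera in the world. Camera axes: x right, y up, looking along -z (the intrinsics and any distortion apply to the point x, -y, -z); pixel columns grow to the right and rows downward; lengths in m; the calibration is good to about 2 mm. A picture is of the moment at which its call begins: read the wrist's pose just before it. camera_info takes no time and is no camera call; for the wrist camera it gives the pose at the moment of the call.
- r.close_job(): hands the job in; it is judged then, once.
The state is a dict: "time": time; "joint_positions": joint angles; "joint_vel": joint speeds; "joint_torque": joint torques, N m; "ee_pos": TCP position; "eef_rot": TCP orientation; "ft_force": force on the tool from outside, world axes, zero at the start; "torque": the same for the moment, N m; "width": finger opening in m; "grip_force": force on a finger pad.
Only numpy, scipy, OpenCV 4.12 (cv2) and the standard library are available. Lean on these libraries where they do the work, as an engineer would, in place of code of your own. Each camera call takes 0.05 s, during which the arm holds its last target. There are 200 camera calls.

TASK

Take the 50 ml tube with the blue marks out of the rack and show it to the inspection camera: hold it cap up with its middle straight in front of the lens, 10 cm from the lens face, leaning parallel to the black bar on the white disc round the lens. Do not touch the camera stand, and leave the other two tubes in the rack and everything else on the bench where it is. Finish while still holding the tube there, steady in the air; do not put it down.

Things in the scene. Friction and masses are not known exactly. Their poses are not given: they have to be found in the camera images.
- tube_blue_mid (a point): middle (57 mm above its base, on its axis) of the upright, self-standing 50 ml tube with an orange screw cap and blue marks: a blue disc on top of the cap and a blue ring just under the cap. 34 mm in diameter, 114 mm tall, about 30 g; grip it by the cap (the top 18 mm). z axis along the tube towards the cap. It starts in one of the three holes of the rack.
- tube_green_mid (a point): the same for the like tube with green marks, which stays in the rack
- tube_yellow_mid (a point): the same for the like tube with yellow marks, which stays in the rack
- rack: fixed white tube rack, 74 x 224 mm, 50 mm high, origin at the centre of its underside, y axis along its row of three 37 mm holes (at y = -70, 0, 70 mm). The tubes stand on its floor, 6 mm above the bench, and the holes in its top deck (44 to 50 mm above the bench) keep them upright, so a tube must go straight up by 45 mm to come free.
- camera: fixed inspection camera on a stand, its lens looking towards the robot's side of the bench along its -x axis, turned up to 0.8 rad to the left, 200 mm above the bench: grey base 90 x 90 x 12 mm, post, grey camera body 50 mm wide, black lens barrel whose face is 58 mm in front of the origin; highest point 252 mm (tip of the guide bar). Origin at the centre of the base's underside.
- focus (a point): the point where the tube's middle is wanted: on the lens axis, 100 mm in front of the lens face, 200 mm above the bench (empty air). Its x axis runs along the lens axis, into the lens.
- guide (a point): centre of the white disc (84 mm across) round the lens barrel, on the lens axis, 28 mm behind the lens face. z axis along the black guide bar (8 mm wide, reaching 52 mm to either side of the axis, 10 mm beyond the disc), towards the end with the orange dot, which is the upper end and shows where the cap goes. The tube's z axis is wanted parallel to this z axis.
- tilt_guide (a joint): angle of the guide bar from vertical, rad, -0.5 to 0.5: 0 upright, positive when its upper end leans to the right as seen facing the lens (turned about the x axis of the camera). It has been set for the picture and must not be turned.
- bottle_dye: loose brown bottle with a red cap, 43 mm across, 83 mm tall, origin at the centre of its underside; a bystander
- petri: loose lidded petri dish, 66 mm across, 16 mm tall, origin at the centre of its underside; a bystander
- timer: loose white countdown timer, 41 x 70 x 56 mm, origin at the centre of its underside; a bystander

How it is judged:
By the outcome, as a careful person would: the job done as asked, in the order asked, and still so for the second after the job is handed in, while the arm keeps its last pose, push and grip.
It also fails if it takes over 35 s, if anything falls off the work surface, if the arm or the gripper's body presses on something with over 40 N, if the wrist force passes 120 N, or if a joint passes its speed limit or range.

## Working session

There is one attempt and no reset: what is moved stays moved. The work goes in short steps, Python scripts to look and compute and a tool call to move; the robot and the scene stay as the last step left them, time stands still between calls to the robot, and variables do not carry over. Pictures are saved under pics/ and viewed, at most 10 in all, crops included, and the job is handed in when it is done.

Besides the shell and the picture viewer there is one more tool, called by a JSON object that holds its "name" and its "arguments", one argument or row to a line. arm_command: Moves the arm, as the interface text tells. Its arguments: {"type":"object","properties":{"moves":{"type":"array"},"fingers":{"type":"number"},"squeeze":{"type":"number"}},"required":["moves"]}

```bash
mkdir -p pics; python3 - <<'E'
from bench import r
import cv2
s=r.read_state();print(s)
for n in("scene","top"):
    i=r.camera_info(n);print(n,i)
    cv2.imwrite(f"pics/{n}0.png",r.camera(n)[:,:,::-1])
print(r.camera_info("wrist"))
E
```

```text
{'time': 0.0, 'joint_positions': array([ 1.27439691,  0.33292444, -0.06469718,  1.46094224,  0.02157377,
        1.34989488, -0.08849807]), 'joint_vel': array([-9.06909511e-04, -1.43473395e-03,  1.19407659e-03, -1.17204917e-03,
        1.52416176e-03,  6.56342755e-05, -3.58558910e-04]), 'joint_torque': array([-4.27491577e-04, -6.23266625e+01,  2.42836325e-02, -3.89897060e+01,
       -6.13914547e-02,  3.99952219e-02,  1.92689217e-04]), 'ee_pos': array([ 0.1688904 , -0.6013435 ,  0.22172066]), 'eef_rot': array([ 9.90642602e-01,  1.36479640e-01, -1.21654794e-04, -7.27249136e-04]), 'ft_force': array([0.66276869, 1.22692903, 0.43997552]), 'torque': array([-0.00509413,  0.01746003,  0.06117325]), 'grip_force': 0.0, 'width': 0.08668746639882384}
scene {'fx': 614.3974754800915, 'fy': 614.3974754800915, 'cx': 322.162176625083, 'cy': 238.3087764248269, 'origin': array([-0.22746103,  0.91156583,  1.11965755]), 'attitude': array([-0.14895583,  0.40364053,  0.85543531, -0.28830006])}
top {'fx': 507.53987041473084, 'fy': 507.53987041473084, 'cx': 316.1033177196752, 'cy': 235.84618424934823, 'origin': array([ 0.46245129, -0.01965877,  1.39607288]), 'attitude': array([ 0.01150836, -0.03019173, -0.69807524,  0.71529503])}
{'fx': 344.5717150102646, 'fy': 344.5717150102646, 'cx': 323.4871671737235, 'cy': 238.0856913895183, 'origin': array([ 0.24940684, -0.57986221,  0.38428515]), 'attitude': array([-0.12144417,  0.09245763, -0.59723334,  0.78741046])}
```

View pics/scene0.png

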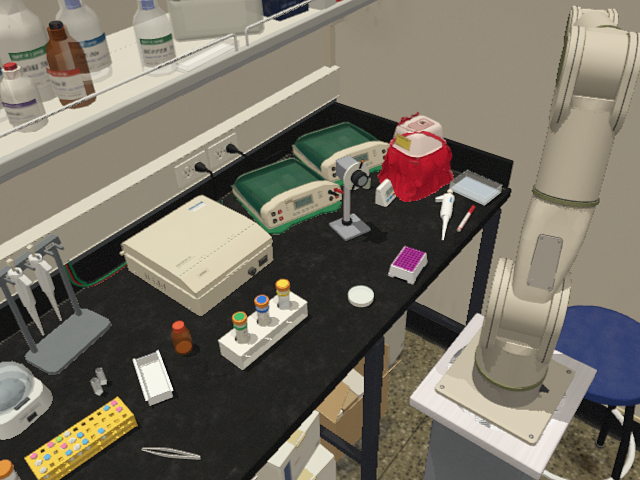

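View pics/top0.png

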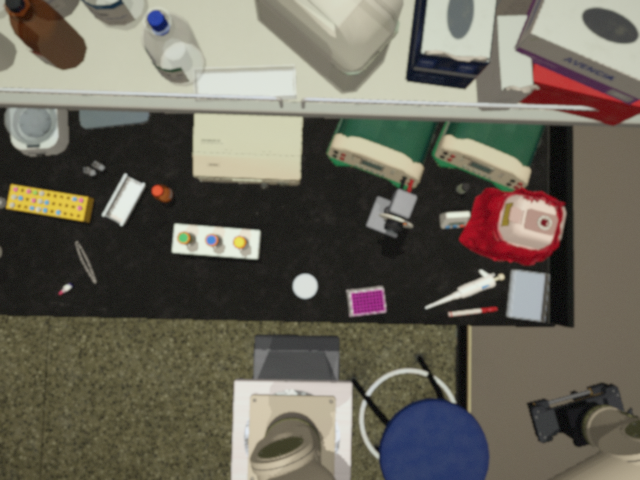

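```bash
cat >h.py <<'E'
import numpy as np
from scipy.spatial.transform import Rotation as R
def ray(i,u,v):
    d=R.from_quat(i["attitude"]).apply([(u-i["cx"])/i["fx"],-(v-i["cy"])/i["fy"],-1]);return np.array(i["origin"]),d
def atz(i,u,v,z):
    o,d=ray(i,u,v);return o+d*(z-o[2])/d[2]
def tri(a,b):
    (o,d),(p,e)=a,b
    t=np.linalg.lstsq(np.c_[d,-e],p-o,rcond=None)[0];x,y=o+t[0]*d,p+t[1]*e
    return (x+y)/2,np.linalg.norm(x-y)
def proj(i,p):
    q=R.from_quat(i["attitude"]).inv().apply(np.array(p)-i["origin"])
    return np.array([i["cx"]-i["fx"]*q[...,0]/q[...,2],i["cy"]+i["fy"]*q[...,1]/q[...,2]]).T
E
python3 - <<'E'
import cv2,numpy as np
s=cv2.imread("pics/scene0.png");t=cv2.imread("pics/top0.png")
c=lambda a,x,y,w,h,k:cv2.resize(a[y:y+h,x:x+w],None,fx=k,fy=k,interpolation=cv2.INTER_CUBIC)
A=np.vstack([c(s,320,145,66,100,6)])
B=np.vstack([c(t,365,185,66,50,6),c(t,165,215,99,75,4)])
cv2.imwrite("pics/m1.png",np.hstack([A,B]))
E
```

```text
(no output)
```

View pics/m1.png

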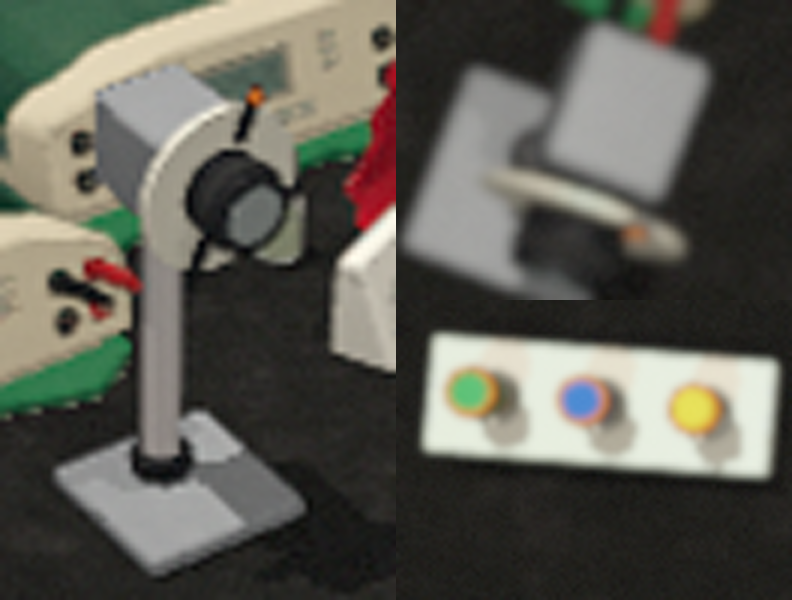

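```bash
cat >fit.py <<'E'
from bench import r
from h import *
from scipy.optimize import least_squares
S=r.camera_info("scene");T=r.camera_info("top")
c=lambda x0,y0,k,ox,oy:(lambda p:(np.array(p)-[ox,oy]+.5)/k-.5+[x0,y0])
cs=c(320,145,6,0,0);ct=c(365,185,6,396,0);cr=c(165,215,4,396,300)
obs=[]
b=.045
for p,q in [((55,472),1),((197,408),2),((305,503),3)]: obs.append((S,cs(p),q))
obs+=[(T,ct((475,65)),'tl'),(T,ct((405,248)),'bl')]
def pts(x):
    cx,cy,yw,t=x;Z=R.from_euler('z',yw);f=lambda v:Z.apply(v)+[cx,cy,0]
    g=np.array([0,-np.sin(t),np.cos(t)]);G=np.array([-.03,0,.2])
    return dict(lens=f([-.058,0,.2]),up=f(G+.052*g),dn=f(G-.052*g),dl=f(G+[0,.042,0]),dr=f(G-[0,.042,0]),
      c={k:f([i*b,j*b,.012]) for k,i,j in [('ll',-1,1),('lr',-1,-1),('ul',1,1),('ur',1,-1)]})
def res(x):
    P=pts(x);C=P['c'];o=[]
    add=lambda i,p,uv:o.append(proj(i,p)-uv)
    # scene view is from +y: left corner=ul, far=ur, right=lr
    add(S,C['ul'],cs((55,472)));add(S,C['ur'],cs((197,408)));add(S,C['lr'],cs((305,503)));add(S,C['ll'],cs((154,567)))
    add(T,C['ul'],ct((475,65)));add(T,C['ll'],ct((405,246)))
    add(S,P['lens'],cs((256,213)));add(S,P['up'],cs((262,87)));add(S,P['dn'],cs((191,270)))
    return np.concatenate(o)
for y0 in(-.4,.4):
    q=least_squares(res,[.55,-.25,y0,.1],loss='soft_l1');print(q.x,q.cost,np.round(q.fun.reshape(-1,2),1).tolist())
P=pts(q.x);print(P)
for n in('dl','dr','up'):print(n,proj(T,P[n]),)
print("obs",ct((485,178)),ct((687,245)),ct((635,233)))
for n,p in dict(g=(471,392),b=(583,401),y=(695,409)).items():print(n,atz(T,*cr(p),.12))
K=np.array([atz(T,*cr(p),.05) for p in [(430,333),(778,358),(770,478),(422,452)]]);print(K,K.mean(0))
s=lambda u,v,z:atz(S,u,v,z)
print("scene caps",s(239.5,316,.12),s(261.5,300,.12),s(283,284,.12))
E
python3 fit.py
```

```text
[ 0.60294502 -0.24864859 -0.34043966  0.37240027] 5.095194711739365 [[-0.3, -0.7], [1.1, -0.3], [0.7, -0.9], [0.4, -0.6], [-0.4, 0.0], [-0.2, 0.3], [0.1, 0.5], [-0.8, -0.7], [-0.9, 3.2]]
[ 0.60294502 -0.24864859 -0.34043966  0.37240031] 5.095194711743198 [[-0.3, -0.7], [1.1, -0.3], [0.7, -0.9], [0.4, -0.6], [-0.4, 0.0], [-0.2, 0.3], [0.1, 0.5], [-0.8, -0.7], [-0.9, 3.2]]
{'lens': array([ 0.54827376, -0.2292823 ,  0.2       ]), 'up': array([ 0.56834926, -0.25646598,  0.24843575]), 'dn': array([ 0.58098431, -0.2207971 ,  0.15156425]), 'dl': array([ 0.58869065, -0.19904201,  0.2       ]), 'dr': array([ 0.56064292, -0.27822108,  0.2       ]), 'c': {'ll': array([ 0.57555323, -0.19120566,  0.012     ]), 'lr': array([ 0.54550209, -0.27604038,  0.012     ]), 'ul': array([ 0.66038795, -0.2212568 ,  0.012     ]), 'ur': array([ 0.63033681, -0.30609152,  0.012     ])}}
dl [379.16291488 214.2222161 ]
dr [412.16504599 226.84519804]
up [407.30794723 221.61231308]
obs [379.41666667 214.25      ] [413.08333333 225.41666667] [404.41666667 223.41666667]
g [0.52541742 0.2793846  0.12      ]
b [0.52152375 0.20953685 0.12      ]
y [0.51824766 0.13953717 0.12      ]
[[0.56719202 0.32418783 0.05      ]
 [0.55649847 0.09456304 0.05      ]
 [0.47692933 0.09744687 0.05      ]
 [0.48855256 0.32627294 0.05      ]] [0.52229309 0.21061767 0.05      ]
scene caps [0.52626152 0.28015158 0.12      ] [0.52073087 0.21289909 0.12      ] [0.51584245 0.14254506 0.12      ]
```

{"name": "arm_command", "arguments": {
  "moves": [0,0,-2.2,-6.85,0,0,-2.2,-6.85,0,0,-2.2,-6.85,0,0,-2.2,-6.85,0,0,-2.2,-6.85,0,0,-2.2,-6.85,0,0,-2.2,-6.85,0,0,-2.2,-6.85,3,1.3,0,0,3,1.3,0,0,3,1.3,0,0,3,1.3,0,0],
  "fingers": 70,
  "squeeze": 15
}}

```text
time: 1.1
ee_pos: [0.2588, -0.5048, 0.3982]
eef_rot: [0.817, 0.577, 0.0, -0.0]
ft_force: [1.3, -0.9, -0.3]
width: 0.0611
grip_force: 0.0
```

```bash
cat >>h.py <<'E'
def tool(s):
    q=R.from_quat(s["eef_rot"]);return s["ee_pos"],q
def delta(s,p,psi):
    """cm in tool axes to p, deg about tool z to yaw psi, tool-z lean"""
    q=R.from_quat(s["eef_rot"]);m=q.as_matrix();y=np.arctan2(m[1,0],m[0,0])
    return np.round(q.inv().apply(np.array(p)-s["ee_pos"])*100,2),np.round(-np.degrees(psi-y),2),np.round(m[:,2],4)
E
python3 - <<'E'
from bench import r
from h import *
s=r.read_state();print(s["time"],s["ee_pos"],s["joint_positions"].round(2))
print(delta(s,[.42,-.25,.4],1.23),delta(s,[.521,.211,.2],1.23))
i=r.camera_info("wrist");print(i["origin"]-s["ee_pos"],ray(i,320,240)[1])
for p in([.454,-.196,.4],[.40,-.35,.4]): # projected view of lens from candidate tcp
    j=dict(i);j["origin"]=i["origin"]-s["ee_pos"]+np.array(p);print(p,proj(j,[[.548,-.229,.2],[.575,-.239,.25]]))
E
```

```text
1.1 [ 0.25882245 -0.50475564  0.3981732 ] [ 1.22  0.19 -0.25  1.28  0.05  1.68  0.64]
(array([29.4 ,  6.67, -0.18]), np.float64(-0.01), array([-3.e-04,  5.e-04, -1.e+00])) (array([76.22,  0.79, 19.84]), np.float64(-0.01), array([-3.e-04,  5.e-04, -1.e+00]))
[0.0281163  0.07766599 0.16248528] [-0.11249475 -0.28600695 -0.95167129]
[0.454, -0.196, 0.4] [[415.74194203 209.17047218]
 [460.06158329 221.39811951]]
[0.4, -0.35, 0.4] [[429.09161883  37.79415229]
 [483.71291962  22.43238878]]
```

{"name": "arm_command", "arguments": {
  "moves": [3.6,0.1,1.3,0,3.6,0.1,1.3,0,3.6,0.1,1.3,0,3.6,0.1,1.3,0,3.6,0.1,1.3,0,3.6,0.1,1.3,0,3.6,0.1,1.3,0,3.6,0.1,1.3,0,3.6,0.1,1.3,0,0,0,0,0]
}}

```text
time: 1.93
ee_pos: [0.3763, -0.1968, 0.2796]
eef_rot: [0.814, 0.581, -0.0, -0.001]
ft_force: [0.8, 0.1, 0.6]
width: 0.0608
grip_force: 0.0
```

```bash
python3 - <<'E'
from bench import r
from h import *
import cv2,pickle
for k in range(4):r.camera("scene") if 0 else None
s=r.read_state();i=r.camera_info("wrist");im=r.camera("wrist");print(s["ee_pos"],abs(s["joint_vel"]).max())
pickle.dump((s,i,im),open("w1.pkl","wb"))
p=proj(i,[[.548,-.229,.2],[.575,-.239,.25]]);print(p)
u,v=p.mean(0).astype(int);x=np.clip(u-80,0,480);y=np.clip(v-60,0,360);print(x,y)
c=cv2.resize(im[y:y+120,x:x+160,::-1],None,fx=5,fy=5,interpolation=cv2.INTER_CUBIC)
cv2.imwrite("pics/w1.png",c)
E
```

```text
[ 0.37631724 -0.19682843  0.27963317] 0.11109864583455581
[[563.43767887 212.07846063]
 [669.82684469 232.87977337]]
480 162
```

View pics/w1.png

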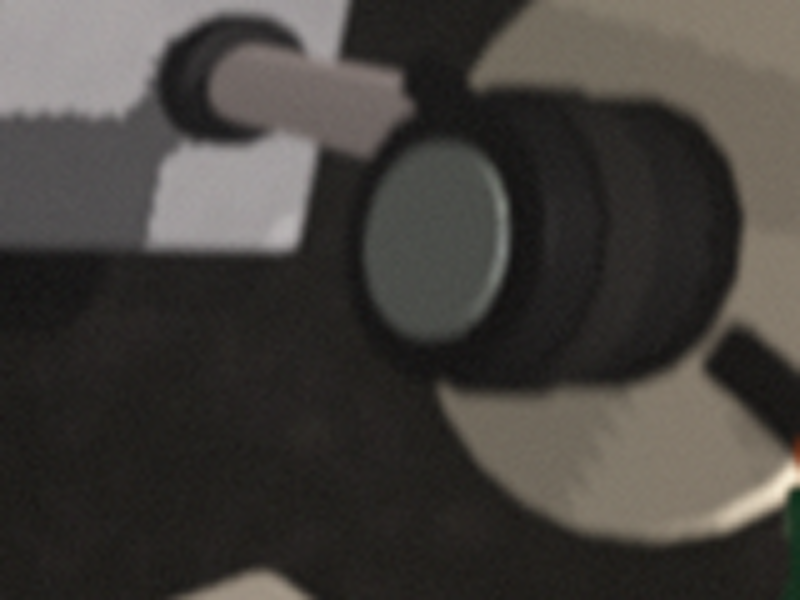

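{"name": "arm_command", "arguments": {
  "moves": [0,0,0,-7,0,0,0,-7,0,0,0,-7,0,0,0,-7,0,0,0,0,0,0,0,0]
}}

```text
time: 2.48
ee_pos: [0.3746, -0.2042, 0.2816]
eef_rot: [0.655, 0.756, 0.0, -0.0]
ft_force: [-0.2, 0.9, -0.3]
width: 0.0611
grip_force: 0.0
```

```bash
python3 - <<'E'
from bench import r
from h import *
import cv2,pickle
s=r.read_state();i=r.camera_info("wrist");im=r.camera("wrist");print(s["ee_pos"],abs(s["joint_vel"]).max())
pickle.dump((s,i,im),open("w2.pkl","wb"))
p=proj(i,[[.548,-.229,.2],[.575,-.239,.25]]);print(p)
u,v=p.mean(0).astype(int);x=np.clip(u-80,0,480);y=np.clip(v-60,0,360);print(x,y)
c=cv2.resize(im[y:y+120,x:x+160,::-1],None,fx=5,fy=5,interpolation=cv2.INTER_CUBIC)
cv2.imwrite("pics/w2.png",c)
E
```

```text
[ 0.37458479 -0.20419785  0.28157011] 0.035667130416479634
[[536.12531877 303.55073307]
 [614.63268987 358.44612342]]
480 270
```

View pics/w2.png

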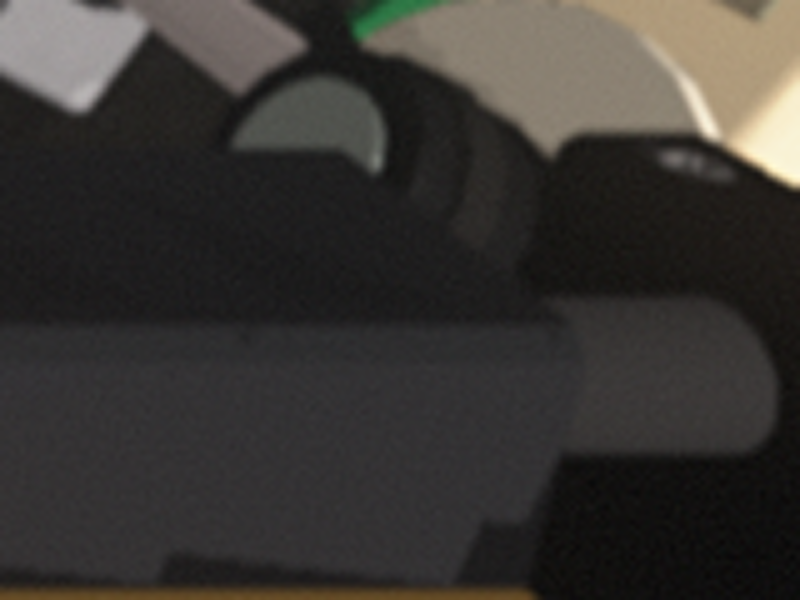

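{"name": "arm_command", "arguments": {
  "moves": [-3,-1,0,0,-3,-1,0,0,-3,0,0,0,0,0,0,0,0,0,0,0]
}}

```text
time: 2.95
ee_pos: [0.3678, -0.297, 0.281]
eef_rot: [0.655, 0.756, 0.0, -0.001]
ft_force: [1.1, 0.9, 0.3]
width: 0.061
grip_force: 0.0
```

```bash
python3 - <<'E'
from bench import r
from h import *
import cv2,pickle
s=r.read_state();i=r.camera_info("wrist");im=r.camera("wrist");print(s["ee_pos"],abs(s["joint_vel"]).max())
pickle.dump((s,i,im),open("w3.pkl","wb"))
p=proj(i,[[.548,-.229,.2],[.575,-.239,.25]]);print(p)
u,v=p.mean(0).astype(int);x=np.clip(u-80,0,480);y=np.clip(v-60,0,360);print(x,y)
c=cv2.resize(im[y:y+120,x:x+160,::-1],None,fx=5,fy=5,interpolation=cv2.INTER_CUBIC)
cv2.imwrite("pics/w3.png",c)
E
```

```text
[ 0.36778809 -0.29696117  0.28102031] 0.039558729899019755
[[588.48306661 188.9861233 ]
 [689.3838205  226.57885528]]
480 147
```

View pics/w3.png

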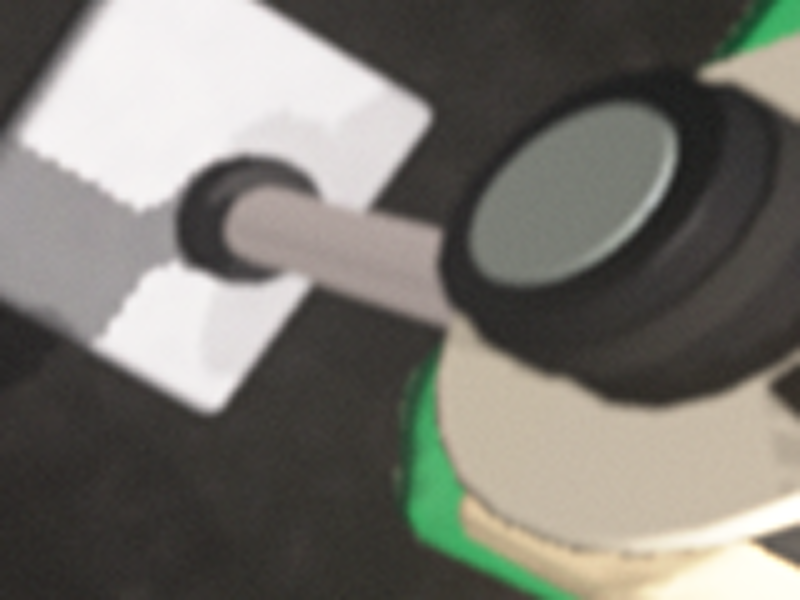

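```bash
cat >fit2.py <<'E'
import re,pickle
src=open("fit.py").read().split("for y0 in")[0];exec(src)
W1=pickle.load(open("w1.pkl","rb"))[1];W3=pickle.load(open("w3.pkl","rb"))[1]
c1=c(480,162,5,0,0);c3=c(480,147,5,0,0)
def ld(i,a,b,uv):
    A,B=proj(i,a),proj(i,b);n=(B-A)/np.linalg.norm(B-A);d=uv-A;return np.array([n[0]*d[1]-n[1]*d[0]])
def res(x,full=0):
    P=pts(x);C=P['c'];o={}
    pt=lambda n,i,p,uv:o.__setitem__(n,(proj(i,p)-uv))
    pt('S.ul',S,C['ul'],cs((55,472)));pt('S.ur',S,C['ur'],cs((197,408)));pt('S.lr',S,C['lr'],cs((305,503)));pt('S.ll',S,C['ll'],cs((154,567)))
    pt('T.ul',T,C['ul'],ct((475,65)));pt('T.ll',T,C['ll'],ct((405,246)))
    pt('S.lens',S,P['lens'],cs((256,213)));pt('W1.lens',W1,P['lens'],c1((435,240)));pt('W3.lens',W3,P['lens'],c3((573,195)))
    pt('W1.ll',W1,C['ll'],c1((298,250)))
    pt('W3.a',W3,C['ll'],c3((212,414))); pt('W3.b',W3,C['lr'],c3((434,110)))
    pt('T.dl',T,P['dl'],ct((485,178)));pt('T.dr',T,P['dr'],ct((687,245)))
    for k,(i,uv) in enumerate([(S,cs((257,97))),(S,cs((241,135))),(S,cs((205,243))),(S,cs((193,266))),(W1,c1((724,344))),(W1,c1((793,416))),(T,ct((635,233)))]):
        o['bar%d'%k]=ld(i,P['dn'],P['up'],uv)*1.5
    return o if full else np.concatenate(list(o.values()))
q=least_squares(res,[.603,-.249,-.34,.35],loss='soft_l1')
J=q.jac;print(q.x,q.cost,np.sqrt(np.diag(np.linalg.inv(J.T@J))))
for k,v in res(q.x,1).items():print(k,v.round(1),end='; ')
Z=R.from_euler('z',q.x[2]);print("\nfocus",Z.apply([-.158,0,.2])+[*q.x[:2],0],"z",Z.apply([0,-np.sin(q.x[3]),np.cos(q.x[3])]))
P=pts(q.x);print(proj(W1,P['up']),c1((800,455)))
E
python3 fit2.py; python3 - <<'E'
from bench import r
from h import *
print(delta(r.read_state(),[.521,.211,.2],1.23))
E
```

```text
[ 0.60418209 -0.24948787 -0.38895766  0.414626  ] 377.26683897627623 [0.0006862  0.00113604 0.02271587 0.02669975]
S.ul [-0.2 -1.6]; S.ur [ 1.9 -0.4]; S.lr [ 0.3 -0.5]; S.ll [-0.8 -1.1]; T.ul [ 0.9 -0.9]; T.ll [-0.3 -1.2]; S.lens [-0.9  0.5]; W1.lens [ 0.1 -0.6]; W3.lens [-1.5  1.8]; W1.ll [-57.  -73.3]; W3.a [-11.4 -94. ]; W3.b [-101.7   30.7]; T.dl [-0.1 -1.6]; T.dr [-1.4  1.5]; bar0 [1.]; bar1 [0.8]; bar2 [2.4]; bar3 [1.7]; bar4 [-0.3]; bar5 [0.1]; bar6 [3.4]; 
focus [ 0.45798392 -0.18957046  0.2       ] z [-0.15276955 -0.37275688  0.91526705]
[656.00817285 262.81178788] [639.6 252.6]
(array([47.93, 22.42,  8.17]), np.float64(27.81), array([-2.e-04,  1.e-03, -1.e+00]))
```

```bash
cat >e.py <<'E'
s=open("fit2.py").read()
s=s.replace("C['ll'],c1((298,250))","C[n1],c1((298,250))").replace("C['ll'],c3((212,414))","C[n2],c3((212,414))").replace("C['lr'],c3((434,110))","C[n3],c3((434,110))")
s=s.replace("q=least","P=pts([.603,-.249,-.34,.35]);C=P['c']\nm=lambda i,uv:min(C,key=lambda k:np.linalg.norm(proj(i,C[k])-uv))\nn1,n2,n3=m(W1,c1((298,250))),m(W3,c3((212,414))),m(W3,c3((434,110)));print(n1,n2,n3)\nq=least")
open("fit2.py","w").write(s)
E
python3 e.py;python3 fit2.py
```

```text
ur ur ul
[ 0.60337363 -0.24651136 -0.34227733  0.41915671] 14.98419087936808 [0.00058322 0.000537   0.00785192 0.02040051]
S.ul [-0.8 -0.4]; S.ur [0.6 0. ]; S.lr [ 0.2 -0.6]; S.ll [-0.2 -0.3]; T.ul [-1.2 -0.2]; T.ll [-1.  0.]; S.lens [-0.5  0.8]; W1.lens [-2.5 -0.4]; W3.lens [-3.7  0.8]; W1.ll [0.  0.3]; W3.a [0.2 1.4]; W3.b [0.9 0.2]; T.dl [-1.2 -0.3]; T.dr [-1.8  1.2]; bar0 [1.]; bar1 [0.7]; bar2 [2.]; bar3 [1.2]; bar4 [-0.5]; bar5 [0.2]; bar6 [2.9]; 
focus [ 0.45453877 -0.19348131  0.2       ] z [-0.13659946 -0.38338193  0.91343247]
[654.95826475 261.36120018] [639.6 252.6]
```

{"name": "arm_command", "arguments": {
  "moves": [0,0,-2,6.95,0,0,-2,6.95,0,0,-2,6.95,0,0,-2,6.95]
}}

```text
time: 3.33
ee_pos: [0.3685, -0.2943, 0.3627]
eef_rot: [0.818, 0.576, -0.0, 0.0]
ft_force: [1.1, -0.0, -0.1]
width: 0.0607
grip_force: 0.0
```

```bash
python3 - <<'E'
from bench import r
from h import *
print(delta(r.read_state(),[.521,.211,.2],1.23))
E
```

```text
(array([52.72, -2.66, 16.26]), np.float64(-0.15), array([ 1.e-04, -4.e-04, -1.e+00]))
```

{"name": "arm_command", "arguments": {
  "moves": [4.1,-0.2,0,0,4.1,-0.2,0,0,4.1,-0.2,0,0,4.1,-0.2,0,0,4.1,-0.2,0,0,4.1,-0.2,0,0,4.1,-0.2,0,0,4.1,-0.2,0,0,4.1,-0.2,0,0,4.1,-0.2,0,0,4.1,-0.2,0,0,4.1,-0.2,0,0]
}}

```text
time: 4.33
ee_pos: [0.5079, 0.1793, 0.3622]
eef_rot: [0.816, 0.578, 0.0, 0.001]
ft_force: [1.5, -0.7, 0.4]
width: 0.061
grip_force: 0.0
```

{"name": "arm_command", "arguments": {
  "moves": [3.5,-0.3,1,0,0,0,3.5,0,0,0,3.5,0,0,0,3.5,0,0,0,3.5,0,0,0,0,0,0,0,0,0]
}}

```text
time: 4.92
ee_pos: [0.516, 0.2109, 0.2115]
eef_rot: [0.816, 0.578, -0.001, -0.0]
ft_force: [-0.2, 0.9, 1.1]
width: 0.061
grip_force: 0.0
```

```bash
python3 - <<'E'
from bench import r
from h import *
import cv2
s=r.read_state();i=r.camera_info("wrist");im=r.camera("wrist")
print(s["ee_pos"],delta(s,[.521,.211,.2],1.23))
p=proj(i,np.array([.521,.211,.12]));print(p)
h=cv2.cvtColor(im,cv2.COLOR_RGB2HSV);m=cv2.inRange(h,(100,90,60),(125,255,255))
n,l,st,ce=cv2.connectedComponentsWithStats(m)
for k in range(1,n):
    if st[k,4]>40:print(st[k],ce[k],atz(i,*ce[k],.12))
cv2.imwrite("pics/w4.png",im[:,:,::-1])
E
```

```text
[0.51603266 0.21088842 0.21150861] (array([0.18, 0.47, 1.15]), np.float64(0.22), array([-2.1e-03, -9.0e-04, -1.0e+00]))
[329.05666196 238.39263956]
[317 222  30  28 621] [330.97906602 234.84380032] [0.52333699 0.21322325 0.12      ]
```

View pics/w4.png

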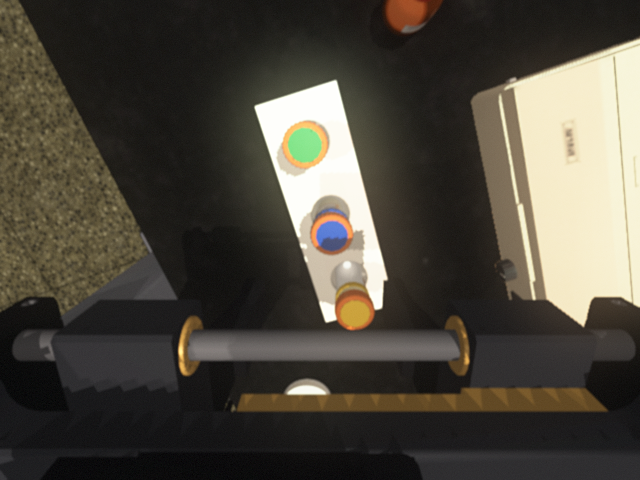

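{"name": "arm_command", "arguments": {
  "moves": [0.3,0.5,2,0,0,0,2,0,0,0,2,0,0,0,2,0,0,0,2,0,0,0,1.6,0,0,0,0,0,0,0,0,0]
}}

```text
time: 5.63
ee_pos: [0.5239, 0.2125, 0.0976]
eef_rot: [0.816, 0.578, 0.001, 0.0]
ft_force: [1.2, -0.1, 1.5]
width: 0.0611
grip_force: 0.0
```

{"name": "arm_command", "arguments": {
  "moves": [0,0,0,0,0,0,0,0,0,0,0,0,0,0,0,0,0,0,0,0,0,0,0,0],
  "fingers": 0,
  "squeeze": 15
}}

```text
time: 6.13
ee_pos: [0.5231, 0.212, 0.0959]
eef_rot: [0.816, 0.578, 0.0, 0.0]
ft_force: [-0.7, -1.0, 2.5]
width: 0.0334
grip_force: 15.0
```

{"name": "arm_command", "arguments": {
  "moves": [0,0,-1,0,0,0,-1,0,0,0,-1,0,0,0,-0.7,0,0,0,0,0,0,0,0,0]
}}

```text
time: 6.63
ee_pos: [0.5232, 0.2119, 0.1331]
eef_rot: [0.816, 0.578, 0.0, 0.0]
ft_force: [0.5, -0.5, -1.4]
width: 0.0332
grip_force: 15.0
```

{"name": "arm_command", "arguments": {
  "moves": [-0.5,0,0,0,-0.5,0,0,0,-0.5,0,0,0,-0.5,0,0,0,-0.5,0,0,0,-0.5,0,0,0,0,0,0,0]
}}

```text
time: 7.22
ee_pos: [0.5127, 0.1823, 0.1324]
eef_rot: [0.816, 0.578, -0.0, 0.0]
ft_force: [-0.8, 1.8, 0.6]
width: 0.0334
grip_force: 15.0
```

```bash
python3 - <<'E'
from bench import r
from h import *
import cv2
s=r.read_state();print(s["ee_pos"],s["ft_force"],s["torque"],s["width"])
a=r.camera("scene");cv2.imwrite("pics/s5.png",cv2.resize(a[250:370,210:320,::-1],None,fx=5,fy=5,interpolation=cv2.INTER_CUBIC))
E
```

```text
[0.51266417 0.18226516 0.13238143] [-0.81851379  1.75813204  0.64255091] [ 0.28704602  0.06718748 -0.04016499] 0.03339518373348619
```

View pics/s5.png

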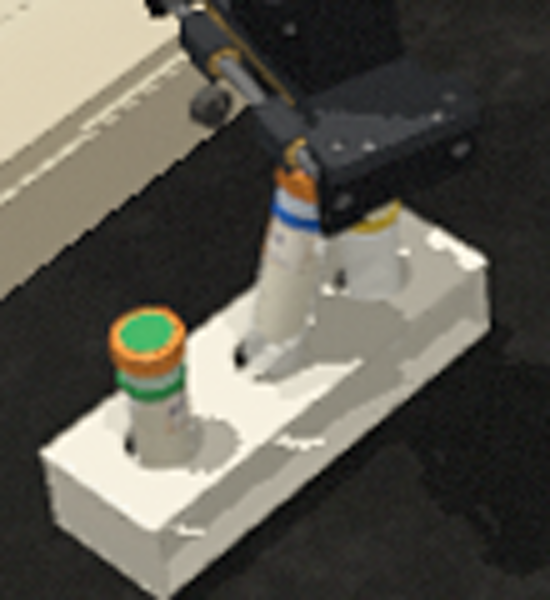

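{"name": "arm_command", "arguments": {
  "moves": [-0.5,0,0,0,-0.5,0,0,0,-0.3,0,0,0,0,0,0,0,0,0,0,0]
}}

```text
time: 7.68
ee_pos: [0.5086, 0.1709, 0.1326]
eef_rot: [0.816, 0.578, -0.0, 0.0]
ft_force: [-0.6, -0.2, 1.4]
width: 0.0334
grip_force: 15.0
```

{"name": "arm_command", "arguments": {
  "moves": [0,0,-1,0,0,0,-2,0,0,0,-3,0,0,0,-3,0,0,0,-3,0,0,0,-3,0,0,0,0,0],
  "squeeze": 30
}}

```text
time: 8.27
ee_pos: [0.5102, 0.1727, 0.2888]
eef_rot: [0.816, 0.579, 0.003, 0.002]
ft_force: [0.5, 0.1, -1.0]
width: 0.0332
grip_force: 30.0
```

```bash
python3 - <<'E'
from bench import r
from h import *
s=r.read_state();print(s["ee_pos"],delta(s,[.42,-.21,.283],1.23))
E
```

```text
[0.51024576 0.17271433 0.28881901] (array([-39.11,   4.12,   0.45]), np.float64(0.25), array([ 0.0074,  0.0016, -1.    ]))
```

{"name": "arm_command", "arguments": {
  "moves": [-2.0,0,0,0,-3.5,0.4,0,0,-3.9,0.5,0,0,-3.9,0.5,0,0,-3.9,0.5,0,0,-3.9,0.5,0,0,-3.9,0.5,0,0,-3.9,0.5,0,0,-3.9,0.5,0,0,-3.5,0.2,0,0,-2.7,0,0.2,0,0,0,0,0]
}}

```text
time: 9.27
ee_pos: [0.4157, -0.2159, 0.2803]
eef_rot: [0.818, 0.575, -0.001, -0.0]
ft_force: [0.1, -0.3, -0.4]
width: 0.0335
grip_force: 30.0
```

{"name": "arm_command", "arguments": {
  "moves": [0,0,0,0,0,0,0,0]
}}

```text
time: 9.43
ee_pos: [0.4187, -0.2094, 0.2809]
eef_rot: [0.815, 0.579, 0.0, 0.0]
ft_force: [0.4, 1.1, -0.8]
width: 0.0333
grip_force: 30.0
```

```bash
python3 - <<'E'
from bench import r
from h import *
import cv2,pickle
s=r.read_state();i=r.camera_info("wrist");im=r.camera("wrist");print(s["ee_pos"])
S=r.camera("scene")
pickle.dump((s,i,im,S),open("w6.pkl","wb"))
k=lambda a,x,y,w,h,f:cv2.resize(a[y:y+h,x:x+w,::-1],None,fx=f,fy=f,interpolation=cv2.INTER_CUBIC)
p=proj(i,np.array([.575,-.239,.2]));print(p)
x=int(np.clip(p[0]-50,0,540));y=int(np.clip(p[1]-50,0,360));print(x,y)
cv2.imwrite("pics/m6.png",np.hstack([k(im,x,y,100,120,5)[:600],k(S,320,120,60,120,5)]))
E
```

```text
[ 0.41868482 -0.2094339   0.28089705]
[539.70812143 214.01433278]
489 164
```

View pics/m6.png

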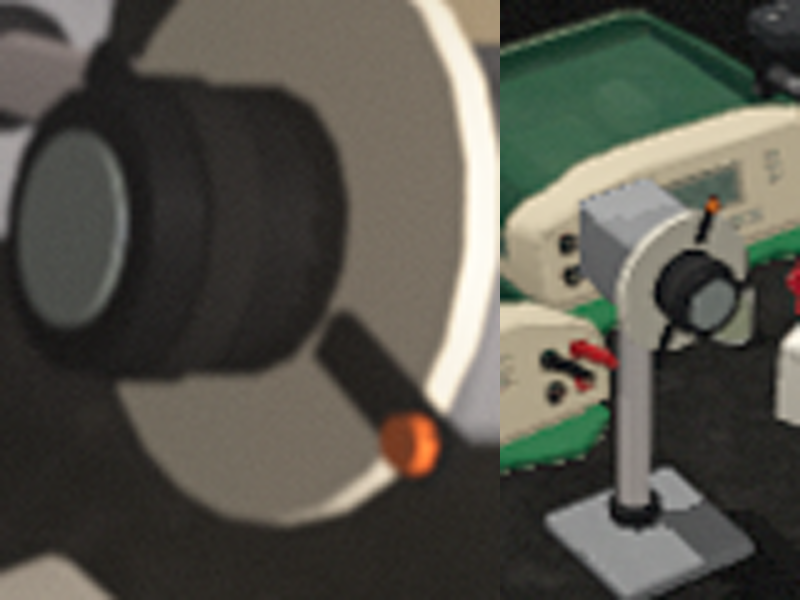

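```bash
cat >e2.py <<'E'
s=open("fit2.py").read()
s=s.replace("W3=pick","W6=pickle.load(open('w6.pkl','rb'))[1];W3=pick").replace("c1=c(","c6=c(489,164,5,0,0);c1=c(")
s=s.replace("(T,ct((635,233)))","(W6,c6((330,331))),(W6,c6((410,421)))").replace("pt('T.dl'","pt('W6.lens',W6,P['lens'],c6((73,228)));pt('T.dl'")
a,b=s.split("def ld")
s=a+'''off=0
def pts(x,pts0=pts):
    P=pts0(x)
    for k in('up','dn'):P[k]=P[k]+R.from_euler('z',x[2]).apply([-off,0,0])
    return P
def ld'''+b
h,t=s.split("q=least");s=h+"for off in(0,.003,.006):\n"+"\n".join("    "+l for l in ("q=least"+t).splitlines())
open("fit3.py","w").write(s)
E
python3 e2.py;python3 fit3.py
python3 - <<'E'
# tube seen in the scene picture?
import pickle
from h import *
s,i,im,S=pickle.load(open("w6.pkl","rb"))
from bench import r
p=s["ee_pos"]
for n in("scene","top"):print(n,proj(r.camera_info(n),np.array([p+[0,0,.019],p+[0,0,-.09]])))
E
```

```text
ur ur ul
[ 0.60393379 -0.2467118  -0.34552652  0.42580086] 16.534121686802518 [0.00053077 0.00057405 0.00845438 0.02261356]
S.ul [-0.9 -0.5]; S.ur [ 0.5 -0.1]; S.lr [ 0.1 -0.6]; S.ll [-0.4 -0.4]; T.ul [-1.  -0.4]; T.ll [-0.9 -0.2]; S.lens [-0.7  0.8]; W1.lens [-1.6 -0.6]; W3.lens [-2.9  1. ]; W1.ll [0.4 0.4]; W3.a [0.4 1.6]; W3.b [1.3 0.6]; W6.lens [-1.7  1.1]; T.dl [-1.1 -0.6]; T.dr [-1.8  1.1]; bar0 [1.1]; bar1 [0.8]; bar2 [2.3]; bar3 [1.6]; bar4 [0.3]; bar5 [0.7]; bar6 [0.3]; bar7 [-2.4]; 
focus [ 0.45527202 -0.19319844  0.2       ] z [-0.13989687 -0.38863786  0.91070823]
[655.50367396 261.62061191] [639.6 252.6]
[ 0.60458017 -0.24663334 -0.34742246  0.36998547] 14.84753481551188 [0.0004539  0.00054801 0.00887076 0.02048412]
S.ul [-1.1 -0.6]; S.ur [ 0.4 -0.1]; S.lr [-0.2 -0.7]; S.ll [-0.6 -0.5]; T.ul [-1.  -0.7]; T.ll [-1.  -0.5]; S.lens [-0.9  0.7]; W1.lens [-0.6 -1.2]; W3.lens [-1.8  0.8]; W1.ll [0.8 0.3]; W3.a [0.8 1.7]; W3.b [1.8 0.7]; W6.lens [-0.8  0.5]; T.dl [-1.1 -0.9]; T.dr [-1.9  0.8]; bar0 [1.3]; bar1 [0.7]; bar2 [1.]; bar3 [0.]; bar4 [0.2]; bar5 [2.3]; bar6 [-1.]; bar7
[... 182 characters left out ...]
98] 17.940789083877576 [0.00042014 0.00051721 0.00878955 0.01833843]
S.ul [-1.2 -0.7]; S.ur [ 0.3 -0.1]; S.lr [-0.3 -0.7]; S.ll [-0.8 -0.5]; T.ul [-1.1 -0.8]; T.ll [-1.1 -0.7]; S.lens [-1.1  0.7]; W1.lens [-0.1 -1.6]; W3.lens [-1.2  0.6]; W1.ll [1.  0.1]; W3.a [1.1 1.6]; W3.b [2.2 0.7]; W6.lens [-0.3  0. ]; T.dl [-1.2 -1.1]; T.dr [-2.   0.7]; bar0 [1.4]; bar1 [0.4]; bar2 [-0.4]; bar3 [-1.6]; bar4 [-0.1]; bar5 [3.7]; bar6 [-2.4]; bar7 [-1.3]; 
focus [ 0.45645532 -0.1924758   0.2       ] z [-0.10712469 -0.29468041  0.94957241]
[652.90624631 253.5380161 ] [639.6 252.6]
scene [[401.86826965 167.52606019]
 [399.33876387 203.56212431]]
top [[389.67057061 288.02648723]
 [381.78415135 286.00727195]]
```

{"name": "arm_command", "arguments": {
  "moves": [0.2,0.7,1,0.3,0.2,0.8,1.5,0,0.2,0.8,1.5,0,0.2,0.7,1.2,0,0,0,0,0,0,0,0,0,0,0,0,0]
}}

```text
time: 10.12
ee_pos: [0.4495, -0.2124, 0.229]
eef_rot: [0.817, 0.577, 0.0, 0.0]
ft_force: [0.5, -0.6, -0.6]
width: 0.0335
grip_force: 30.0
```

```bash
python3 - <<'E'
from bench import r
from h import *
import cv2,pickle
s=r.read_state();S=r.camera("scene");T=r.camera("top");i=r.camera_info("wrist");W=r.camera("wrist");print(s["ee_pos"])
iS=r.camera_info("scene");iT=r.camera_info("top")
old=pickle.load(open("w6.pkl","rb"))
pickle.dump((s,i,W,S,T,iS,iT),open("w7.pkl","wb"))
f=np.array([.456,-.193,.2]);print(proj(iS,f),proj(iT,f),proj(i,f))
z=np.array([-.1285,-.3577,.925])
print(proj(iS,np.array([f-.057*z,f+.057*z])),proj(iT,np.array([f-.057*z,f+.057*z])))
k=lambda a,x,y,w,h,f:cv2.resize(a[y:y+h,x:x+w,::-1],(int(w*f),int(h*f)),interpolation=cv2.INTER_CUBIC)
A=k(old[2],490,130,80,120,5)           #400x600
u,v=proj(iS,f).astype(int);B=k(S,u-33,v-30,67,63,6)[:375,:400]
u2,v2=proj(iT,f).astype(int);C=k(T,u2-40,v2-22,80,45,5)
print(B.shape,C.shape,(u-33,v-30),(u2-40,v2-22))
cv2.imwrite("pics/m7.png",np.hstack([A,np.vstack([B,C])]))
E
```

```text
[ 0.4495464  -0.21243884  0.2289688 ]
[383.76571602 198.7037006 ] [375.70151368 270.13047307] [321.7028251  239.66503938]
[[376.27094348 217.89951872]
 [391.49601379 178.90464879]] [[364.41491518 266.76929454]
 [388.02351523 273.79999732]]
(375, 400, 3) (225, 400, 3) (np.int64(350), np.int64(168)) (np.int64(335), np.int64(248))
```

View pics/m7.png

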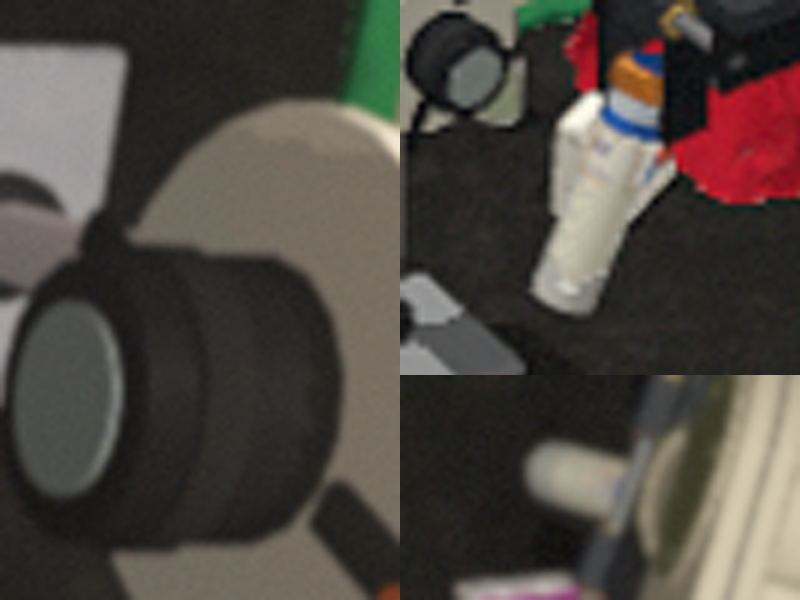

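```bash
cat >t.py <<'E'
from h import *
import pickle
w6=pickle.load(open("w6.pkl","rb"));w7=pickle.load(open("w7.pkl","rb"));w1=pickle.load(open("w1.pkl","rb"))
iS,iT=w7[5],w7[6]
def tilt(i,a,b,yw=-.346):
    n=np.cross(ray(i,*a)[1],ray(i,*b)[1]);A=R.from_euler('z',yw).apply([1,0,0]);d=np.cross(n,A);d*=np.sign(d[2]);d=R.from_euler('z',-yw).apply(d)
    return round(float(np.arctan2(-d[1],d[2])),3)
c=lambda x0,y0,k,ox=0,oy=0:(lambda *p:(np.array(p)-[ox,oy]+.5)/k-.5+[x0,y0])
c6=c(490,130,5);cs=c(320,145,6);c7=c(350,168,6,400,0);c1=c(480,162,5);cm=c(320,120,5,500,0);ct=c(335,248,5,400,375)
print("bar W6 half",tilt(w6[1],c6(325,500),c6(405,590)),"full",tilt(w6[1],c6(107,228),c6(403,590)),tilt(w6[1],c6(107,228),c6(325,500)))
print("bar W6 edges",tilt(w6[1],c6(338,480),c6(430,580)),tilt(w6[1],c6(313,520),c6(380,600)))
print("bar W1",tilt(w1[1],c1(724,344),c1(793,416)))
print("bar scene",tilt(iS,cs(257,97),cs(193,266)),tilt(iS,cs(257,97),cs(205,243)),tilt(iS,cs(241,135),cs(193,266)), "m6",tilt(iS,cm(713,203),cm(664,347)))
for y in(-.33,-.346,-.36):print("tube scene",tilt(iS,c7(633,122),c7(566,298),y),tilt(iS,c7(604,105),c7(533,285),y),"bar",tilt(iS,cs(257,97),cs(193,266),y))
f=np.array([.456,-.193,.2])
for t in(.33,.36,.39,.42):
    z=R.from_euler('z',-.346).apply([0,-np.sin(t),np.cos(t)]);g=w7[0]["ee_pos"]+[0,0,.019];b=g-.1089*z
    q=(proj(iS,b)-[350,168]+.5)*6-.5+[400,0];q2=(proj(iT,b)-[335,248]+.5)*5-.5+[400,375];print(t,"base at",q,q2,"ring",(proj(iS,b+.092*z)-[350,168]+.5)*6-.5+[400,0],"mid err mm",(b+.057*z-f)*1000)
E
python3 t.py
```

```text
bar W6 half 0.353 full 0.394 0.402
bar W6 edges 0.349 0.369
bar W1 0.44
bar scene 0.408 0.382 0.394 m6 0.363
tube scene 0.384 0.406 bar 0.415
tube scene 0.377 0.399 bar 0.408
tube scene 0.372 0.394 bar 0.403
0.33 base at [571.90837395 300.2236148 ] [561.82479522 474.82645889] ring [635.83619052 113.16391816] mid err mm [-0.7500407  -3.61768301 -1.130793  ]
0.36 base at [566.30099803 300.58368616] [556.30094313 472.57916482] ring [634.95539517 113.18537793] mid err mm [-0.25313647 -2.23931591 -0.60424052]
0.39 base at [560.75129287 300.74988075] [550.85538945 470.35358646] ring [634.08590793 113.17504642] mid err mm [ 0.23818776 -0.87642722 -0.03397557]
0.42 base at [555.26402991 300.72134403] [545.49208081 468.15130699] ring [633.22850707 113.13291409] mid err mm [0.72348983 0.46975655 0.57948863]
```

```bash
cat >p.py <<'E'
from t import *
import cv2
from scipy.ndimage import map_coordinates as mc
def prof(img,a,b,half,n=9,win=(0,1)):
    """sample brightness across line a-b"""
    a,b=np.array(a),np.array(b);d=(b-a)/np.linalg.norm(b-a);p=np.array([-d[1],d[0]]);t=np.linspace(-half,half,8*half+1)
    for f in np.linspace(*win,n):
        c=a+f*(b-a);q=c+t[:,None]*p
        yield c,p,t,mc(img,[q[:,1],q[:,0]],order=1)
def line(P):
    P=np.array(P);m=P.mean(0);u=np.linalg.svd(P-m)[2][0];r=(P-m)@[-u[1],u[0]];return m-20*u,m+20*u,r.std()
def bar(img,a,b,half,thr,**k):
    P=[]
    for c,p,t,v in prof(img,a,b,half,**k):
        w=np.clip(thr-v,0,None)
        if w.sum()>0:P.append(c+p*(w@t)/w.sum())
    return P
g=lambda im:im.astype(float).max(2)
G6=g(w6[2]);GS=g(w6[3])
for h in(6,7):
    P=bar(G6,c6(340,518),c6(385,568),h,75);l=line(P);print("W6 bar",h,tilt(w6[1],l[0],l[1]),l[2])
print(np.round(list(prof(G6,c6(340,518),c6(385,568),8,n=3))[1][3][::4]))
for h in(3,4):
    A=bar(GS,cs(252,112),cs(241,135),h,100,n=5);B=bar(GS,cs(205,243),cs(195,262),h,100,n=5)
    l=line(A+B);print("S bar",h,tilt(iS,l[0],l[1]),l[2],((np.array(A+B)-[320,145])*6).round(0).tolist())
print([np.round(x[3][::4]) for x in prof(GS,cs(252,112),cs(195,262),5,n=5)])
# tube by difference with the picture without it
D=np.abs(w7[3].astype(float)-w6[3].astype(float)).sum(2)
P=[];
for c,p,t,v in prof(D,c7(620,155),c7(570,287),11,n=12):
    on=np.where(v>60)[0];o=on[(abs(t[on])<9)];P.append(c+p*(t[o[0]]+t[o[-1]])/2);print(round(t[o[0]],1),round(t[o[-1]],1),end=' | ')
l=line(P);print("\ntube",tilt(iS,l[0],l[1]),l[2])
E
python3 p.py | grep -v mid
```

```text
bar W6 half 0.353 full 0.394 0.402
bar W6 edges 0.349 0.369
bar W1 0.44
bar scene 0.408 0.382 0.394 m6 0.363
tube scene 0.384 0.406 bar 0.415
tube scene 0.377 0.399 bar 0.408
tube scene 0.372 0.394 bar 0.403
W6 bar 6 0.37 0.03419309006515402
W6 bar 7 0.371 0.034603232808100036
[119. 110.  86.  56.  40.  39.  35.  38.  38.  37.  37.  36.  37.  45.
  68. 100. 116.]
S bar 3 0.361 0.12884345510940148 [[247.0, 108.0], [244.0, 114.0], [242.0, 120.0], [240.0, 126.0], [238.0, 132.0], [203.0, 241.0], [200.0, 245.0], [198.0, 250.0], [195.0, 255.0], [195.0, 261.0]]
S bar 4 0.342 0.2987624837802229 [[247.0, 108.0], [244.0, 114.0], [242.0, 120.0], [240.0, 126.0], [238.0, 132.0], [203.0, 241.0], [200.0, 245.0], [198.0, 250.0], [198.0, 256.0], [201.0, 264.0]]
[array([130., 139., 143., 148., 118.,  53.,  45., 118., 151., 161., 153.]), array([120., 125., 113.,  87.,  53.,  75., 117., 141., 145., 146., 146.]), array([107.,  80.,  40.,  31.,  37.,  39.,  44.,  49.,  41.,  32.,  38.]), array([109.,  87.,  53.,  31.,  26.,  25.,  27.,  33.,  44.,  83., 137.]), array([ 32.,  46., 101., 130.,  62.,  20., 111., 143., 146., 144., 145.])]
-6.8 5.0 | -8.8 1.5 | -8.8 -1.2 | -8.8 4.2 | -8.8 4.8 | -8.8 4.8 | -8.8 6.0 | -5.8 6.5 | -5.5 6.5 | -5.5 6.5 | -5.2 6.8 | -5.0 7.0 | 
tube 0.664 1.0802607688618335
```

```bash
cat >m.py <<'E'
from t import *
import cv2,sys
from scipy.optimize import minimize
s,i,W,S,T=w7[:5] if len(sys.argv)<2 else pickle.load(open(sys.argv[1],"rb"))[:5]
G=s["ee_pos"]+[0,0,.019]
K=8
def crop(im,o):return cv2.resize(im.astype(np.float32).max(2)[o[1]:o[1]+45,o[0]:o[0]+45],None,fx=K,fy=K,interpolation=cv2.INTER_LINEAR)
def mask(i,o,t,a,L,dy):
    Z=R.from_euler('z',-.346);z=Z.apply([a,-np.sin(t),np.cos(t)]);b=G+Z.apply([0,dy,0])-L*z
    e=Z.apply([1,0,0]);e-=z*(e@z);e/=np.linalg.norm(e);f=np.cross(z,e);ph=np.linspace(0,6.28,40)[:,None]
    P=np.vstack([b+h*z+.017*(np.cos(ph)*e+np.sin(ph)*f) for h in(0,.045)])
    q=(proj(i,P)-o+.5)*K-.5;m=np.zeros((45*K,45*K),np.float32);cv2.fillConvexPoly(m,cv2.convexHull(q.astype(np.float32)).astype(np.int32),1);return cv2.GaussianBlur(m,(0,0),5)
views=[]
base=G-.1089*R.from_euler('z',-.346).apply([0,-np.sin(.37),np.cos(.37)])
for n,i,im in(("S",iS,S),("T",iT,T)):
    o=proj(i,base).astype(int)-22;views.append((n,i,o,crop(im,o)))
def ncc(x,which="ST"):
    c=0
    for n,i,o,im in views:
        if n in which:
            m=mask(i,o,*x);roi=cv2.dilate((m>.05).astype(np.uint8),np.ones((5*K,5*K)))
            # ignore beyond the visible 45 mm section
            b=mask(i,o,x[0],x[1],x[2]-.045,x[3]);roi[(b>.3)&(m<.9)]=0
            v=roi>0;c-=np.corrcoef(np.minimum(im[v],160),m[v])[0,1]
    return c
for w in("S","T","ST"):
    best=min(((ncc((t,0,L,0),w),t,L) for t in np.arange(.30,.45,.01) for L in np.arange(.101,.117,.002)));print(w,np.round(best,4))
q=minimize(ncc,[best[1],0,best[2],0],method="Nelder-Mead",options=dict(initial_simplex=np.array([[best[1],0,best[2],0],[best[1]+.03,0,best[2],0],[best[1],.03,best[2],0],[best[1],0,best[2]+.004,0],[best[1],0,best[2],.003]])));print(q.x.round(4),q.fun)
E
python3 m.py | tail -4
```

```text
S [-0.8858  0.4     0.107 ]
T [-0.9322  0.32    0.115 ]
ST [-1.7929  0.4     0.105 ]
[ 3.952e-01 -1.300e-03  1.061e-01 -2.000e-04] -1.797507898702766
```

{"name": "arm_command", "arguments": {
  "moves": [0,0,0,0,0,0,0,0,0,0,0,0,0,0,0,0,0,0,0,0,0,0,0,0]
}}

```text
time: 10.77
ee_pos: [0.4492, -0.2128, 0.2286]
eef_rot: [0.817, 0.576, -0.0, 0.0]
ft_force: [0.4, -0.0, -0.2]
width: 0.0331
grip_force: 30.0
```

```bash
python3 - <<'E'
from bench import r
from h import *
import pickle
s=r.read_state();S=r.camera("scene").astype(float);o=pickle.load(open("w7.pkl","rb"))
print(s["ee_pos"],abs(s["joint_vel"]).max(),"tube change",abs(S-o[3])[170:225,365:400].mean(),"elsewhere",abs(S-o[3])[300:360,100:300].mean())
print(r.close_job())
E
```

```text
[ 0.44924641 -0.21282738  0.22856919] 0.001225255304905971 tube change 3.2185281385281383 elsewhere 1.745111111111111
the job is handed in; nothing more can be done
None
```

I handed the job in with the blue-marked tube held steady, cap up, about 10 cm in front of the lens; the verdict wasn't shown. I measured its lean at about 0.38 rad and the black bar's at about 0.37, each good to roughly 0.02.

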